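# Lay a pinwheel layer of long stock cases and row up the short ones

## Robot

A 6-joint arm with a two-finger parallel gripper is mounted at the origin on the work surface. World frame = base frame: x ahead of the robot, y to its left, z up, the work surface at z = 0. Lengths are in m, angles in rad, forces in N, time in s.
With the tool pointing down it reaches from about 0.3 to 0.825 m from the base axis. Payload 5.4 kg.
Tool frame: the origin (TCP) lies at the very end of the fingers, on their centre line; the grasp point (between the pads) lies 19 mm behind it; z points along the fingers, x is the direction in which the jaws open and shut, and the axes are right-handed (so a half turn about z gives the same grasp; the last joint's range is limited). The gripper opens to 92 mm and grips with 3 to 60 N. Pads are 20 mm wide; open, the fingers measure 128 mm over their backs; the gripper's body (75 mm by 189 mm) begins 69 mm behind the grasp point.
Start: joints at [-1.374, 0.158, 1.597, -0, 1.386, -0.21], TCP at [0.227, -0.528, 0.215] pointing down, gripper open.
Joint ranges: [-2.91, 2.91], [-0.94, 2.29], [0.18, 2.7], [-1.29, 4.43], [0.17, 2.64], [-3, 3]. Speed limits (rad/s): [2.57, 2.57, 3.14, 3.14, 3.14, 3.14].

## Interface

Orientations are given as a rotation vector (axis times angle).
In Python, from workcell import bot gives the robot as it stands. Calls block until the motion is done:
- bot.goto(position, orientation): joint-space move of the TCP to a pose.
- bot.line_to(position, rot=None, max_speed=0.15): straight line of the TCP; rot=None keeps the orientation; max_speed is the mean speed in m/s.
- bot.set_joints(angles): joint-space move.
- bot.set_gripper(opening, newtons=None): opening from 0.0 (shut) to 1.0 (fully open); newtons is the grip in N (None keeps the last); returns when the fingers have stopped.
- bot.hold(seconds).
- bot.inverse_kinematics(position, orientation): joint angles nearest the present ones, or None.
- bot.read_camera(name): name is "scene" or "top" or "wrist"; returns a dict with "pixels" (480x640x3 uint8, blue, green, red), "fx", "fy", "cx", "cy" (pixels), "R" (3x3) and "t" (3): a world point X has camera coordinates R X + t. Camera axes: x right, y down, z forward; pixel columns grow to the right and rows downward; lengths in m; the calibration is good to about 2 mm. A picture is of the moment at which its call begins. There is no depth.
A pose or a line that the arm cannot do raises bot.MotionError and nothing moves.
- bot.job_done(): hands the job in, once; it reports no verdict.
Readings, each from a call of its own:
- bot.current_clock(): time.
- bot.current_joints(): joint angles.
- bot.current_joint_vel(): joint speeds.
- bot.current_effort(): joint torques, N m.
- bot.current_ee_pos(): TCP position.
- bot.current_tool_rot(): TCP orientation.
- bot.current_contact_force(): force on the tool from outside, world axes, zero at the start.
- bot.current_ft_torque(): the same for the moment, N m.
- bot.current_opening(): opening from 0.0 (shut) to 1.0 (fully open).
Only numpy, scipy, OpenCV 4.12 (cv2) and the standard library are available. Lean on these libraries where they do the work, as an engineer would, in place of code of your own. Each camera call takes 0.05 s, during which the arm holds its last target. There are 200 camera calls.

## Task

Sort the look-alike navy stock cases by length: set the four long ones on the plywood slab as one interlocking layer, each upright on one of the black painted outlines, and stand all the short ones upright in a single row in the orange lens tray, lying crosswise, the first tight against the tray's end stop and each next one butted flush against its neighbour with no gap. Leave the glass prism and the brass spindle where they are, and put right any case that gets knocked out of place.

Things in the scene. Friction and masses are not known exactly. Their poses are not given: they have to be found in the camera images.
- long_1: LONG case. Navy box 110 long (own x) x 50 wide (own y) x 30 mm high, with a black grip bar across the middle of its flat top: 20 mm thick (along own x), 36 mm long (own y), 28 mm high; 58 mm high in all. Grip the bar, fingers closing along own x. Origin: centre of the underside; z up. Ends alike. 0.13 to 0.34 kg, loose.
- long_2: LONG case. Navy box 110 long (own x) x 50 wide (own y) x 30 mm high, with a black grip bar across the middle of its flat top: 20 mm thick (along own x), 36 mm long (own y), 28 mm high; 58 mm high in all. Grip the bar, fingers closing along own x. Origin: centre of the underside; z up. Ends alike. 0.13 to 0.34 kg, loose.
- long_3: LONG case. Navy box 110 long (own x) x 50 wide (own y) x 30 mm high, with a black grip bar across the middle of its flat top: 20 mm thick (along own x), 36 mm long (own y), 28 mm high; 58 mm high in all. Grip the bar, fingers closing along own x. Origin: centre of the underside; z up. Ends alike. 0.13 to 0.34 kg, loose.
- long_4: LONG case. Navy box 110 long (own x) x 50 wide (own y) x 30 mm high, with a black grip bar across the middle of its flat top: 20 mm thick (along own x), 36 mm long (own y), 28 mm high; 58 mm high in all. Grip the bar, fingers closing along own x. Origin: centre of the underside; z up. Ends alike. 0.13 to 0.34 kg, loose.
- short_1: SHORT case (two to four are present; absent ones always read None). Navy box 75 long (own x) x 50 wide (own y) x 30 mm high, with a black grip bar across the middle of its flat top: 20 mm thick (along own x), 36 mm long (own y), 28 mm high; 58 mm high in all. Grip the bar, fingers closing along own x. Origin: centre of the underside; z up. Ends alike. 0.13 to 0.34 kg, loose.
- short_2: SHORT case (two to four are present; absent ones always read None). Navy box 75 long (own x) x 50 wide (own y) x 30 mm high, with a black grip bar across the middle of its flat top: 20 mm thick (along own x), 36 mm long (own y), 28 mm high; 58 mm high in all. Grip the bar, fingers closing along own x. Origin: centre of the underside; z up. Ends alike. 0.13 to 0.34 kg, loose.
- short_3: SHORT case (two to four are present; absent ones always read None). Navy box 75 long (own x) x 50 wide (own y) x 30 mm high, with a black grip bar across the middle of its flat top: 20 mm thick (along own x), 36 mm long (own y), 28 mm high; 58 mm high in all. Grip the bar, fingers closing along own x. Origin: centre of the underside; z up. Ends alike. 0.13 to 0.34 kg, loose.
- short_4: SHORT case (two to four are present; absent ones always read None). Navy box 75 long (own x) x 50 wide (own y) x 30 mm high, with a black grip bar across the middle of its flat top: 20 mm thick (along own x), 36 mm long (own y), 28 mm high; 58 mm high in all. Grip the bar, fingers closing along own x. Origin: centre of the underside; z up. Ends alike. 0.13 to 0.34 kg, loose.
- slab: Fixed plywood pallet slab, 200 x 200 x 12 mm. Origin: centre of the underside; z up; top face 12 mm above the origin. Black painted outlines on top, each 110 x 50 mm, show the pinwheel pattern: four outlines round an open centre, each standing at right angles to the next, 2 mm apart.
- outline_a (a point): Centre of painted outline A on the slab's top face: centre at slab x -26, y -56 mm; its length runs along slab x. Site axes are the slab's axes.
- outline_b (a point): Centre of painted outline B on the slab's top face: centre at slab x +56, y -26 mm; its length runs along slab y. Site axes are the slab's axes.
- outline_c (a point): Centre of painted outline C on the slab's top face: centre at slab x +26, y +56 mm; its length runs along slab x. Site axes are the slab's axes.
- outline_d (a point): Centre of painted outline D on the slab's top face: centre at slab x -56, y +26 mm; its length runs along slab y. Site axes are the slab's axes.
- tray: Fixed orange tray, 250 (own x) x 101 mm. Origin: centre of the underside; floor 5 mm thick. A 25 mm high end stop closes its -x end (nearest the robot), inner face at tray x = -117 mm; side walls 25 mm high, 91 mm apart inside; +x end open. The row starts at the stop and grows to +x, cases crosswise (length along tray y), 50 mm of row each.
- stop_foot (a point): Point on the tray's floor (5 mm above the tray's underside) at the foot of the end stop's inner face, on the tray's middle line. Axes are the tray's axes.
- prism: Bystander: clear glass prism cube, 40 mm; origin at the centre of its underside. Leave alone.
- spindle: Bystander: brass focusing spindle lying on the cart, about 120 mm long (own x), 24 mm thick, loose. Leave alone.
Mind the look-alikes: they are no part of the job. Leave any green or turquoise look-alike of the long_1 alone.

How it is judged:
By the outcome, as a careful person would: the job done as asked, in the order asked, and still so for the second after the job is handed in, with the robot touching nothing.
Of short_1, short_2, short_3, short_4 only 2 to 4 are there at a start; the rules pass over those that are not, and their reading is None.
At some moment in a run one of long_1, long_2, long_3, long_4, short_1, short_2, short_3, short_4 may be knocked a few centimetres aside while the robot is not near it.
It also fails if it takes over 210 s, if anything falls off the work surface, if the arm or the gripper's body presses on something with over 40 N, if the wrist force passes 120 N, or if a joint passes its speed limit or range.

## Working session

There is one attempt and no reset: what is moved stays moved. The work goes in short steps, each a Python script; the robot and the scene stay as the last script left them, time stands still between calls to the robot, and variables do not carry over. Pictures are saved under pics/ and viewed, about 12 in all and at most 16, crops included, and the job is handed in when it is done.

```bash
ls; mkdir -p pics
python3 - <<'E'
from workcell import bot
import cv2, numpy as np
for n in ("scene","top"):
    c=bot.read_camera(n); cv2.imwrite(f"pics/{n}0.png",c["pixels"])
    R=c["R"];print(n,c["fx"],c["fy"],c["cx"],c["cy"],np.round(R,3).tolist(),"cam at",-np.array(R).T@c["t"])
print(bot.current_clock(), bot.current_tool_rot())
E
```

```text
pics
scene 454.40091740774386 454.40091740774386 320.2054599561339 243.20204856934578 [[0.108, 0.994, 0.01], [0.753, -0.075, -0.654], [-0.649, 0.078, -0.757]] cam at [ 1.212954   -0.03527896  0.89138504]
top 615.8799771914444 615.8799771914444 320.80600711489876 240.3817969872913 [[-0.003, -1.0, -0.0], [-0.996, 0.003, -0.093], [0.093, -0.0, -0.996]] cam at [0.32807023 0.04924376 1.82788143]
0.1 [-2.62340349e+00  1.72623587e+00  1.87970340e-03]
```

View pics/scene0.png

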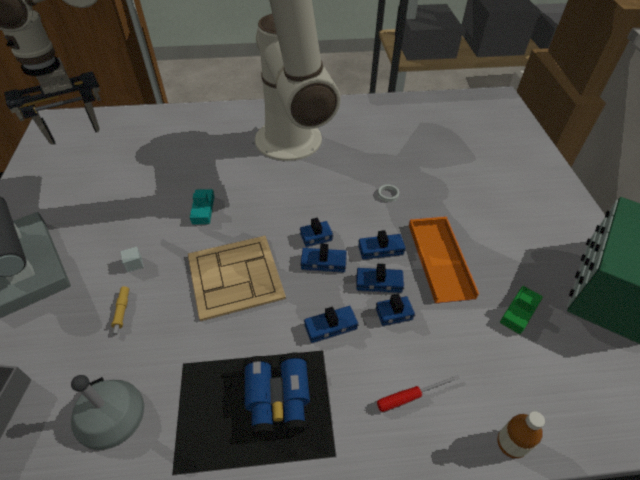

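View pics/top0.png

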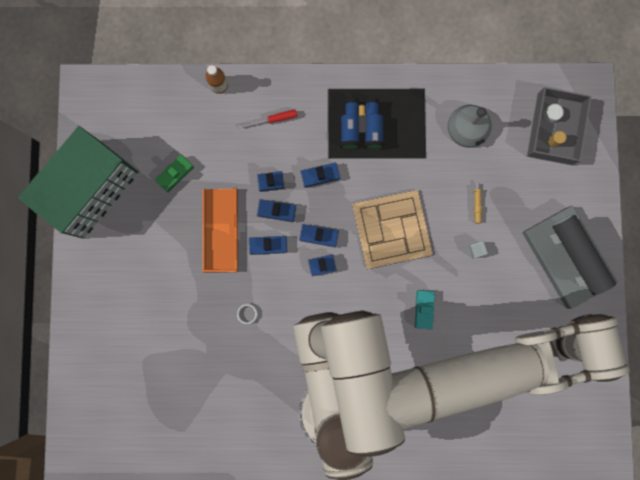

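Six navy cases in the top view: four long, at about (321,175), (277,210), (320,235) and (268,245), and two short, at (271,181) and (322,265). The slab is at (393,229) and the tray at (220,230). The green and turquoise look-alikes and the binoculars stay where they are. Next I'll get coarse poses from the top camera, then look from the wrist.

```bash
cat > h.py <<'E'
from workcell import bot
import cv2, numpy as np
from scipy.spatial.transform import Rotation as Rn
def down(psi):
    c,s=np.cos(psi),np.sin(psi)
    return Rn.from_matrix([[c,s,0],[s,-c,0],[0,0,-1]]).as_rotvec()
def ray(cam,px,z):
    px=np.atleast_2d(np.asarray(px,float)); R=np.array(cam["R"]); t=np.array(cam["t"])
    d=np.c_[(px[:,0]-cam["cx"])/cam["fx"],(px[:,1]-cam["cy"])/cam["fy"],np.ones(len(px))]@R
    o=-R.T@t
    return (o+d*((z-o[2])/d[:,2])[:,None])[:,:2]
def proj(cam,X):
    p=np.array(cam["R"])@np.asarray(X,float)+np.array(cam["t"])
    return np.array([cam["fx"]*p[0]/p[2]+cam["cx"],cam["fy"]*p[1]/p[2]+cam["cy"]])
def snap(name,save=None):
    c=bot.read_camera(name)
    if save: cv2.imwrite(f"pics/{save}.png",c["pixels"])
    c["hsv"]=cv2.cvtColor(c["pixels"],cv2.COLOR_BGR2HSV); return c
def blobs(mask,amin):
    cs,_=cv2.findContours(mask,cv2.RETR_EXTERNAL,cv2.CHAIN_APPROX_NONE)
    return [c[:,0,:] for c in cs if cv2.contourArea(c)>amin]
def rect(P):   # world rect: centre, (long, short), yaw of long axis in (-pi/2,pi/2]
    (c,(w,h),a)=cv2.minAreaRect((np.asarray(P)*1000).astype(np.float32)); a=np.radians(a)
    if h>w: w,h,a=h,w,a+np.pi/2
    a=(a+np.pi/2)%np.pi-np.pi/2
    return np.array(c)/1000,(w,h),a
def navy(cam):
    m=cv2.inRange(cam["hsv"],(104,110,30),(125,255,255))
    return cv2.morphologyEx(m,cv2.MORPH_CLOSE,np.ones((3,3)))
def orange(cam): return cv2.inRange(cam["hsv"],(5,170,80),(16,255,255))
def tool(): return np.array(bot.current_ee_pos())
E
python3 - <<'E'
from h import *
c=snap("top")
for b in blobs(navy(c),60):
    r=rect(ray(c,b,0.03)); print("navy",b.mean(0).round(),r[0].round(3),np.round(r[1]),round(r[2],3))
for b in blobs(orange(c),500):
    r=rect(ray(c,b,0.025)); print("tray",r[0].round(3),np.round(r[1]),round(r[2],3))
m=cv2.inRange(c["hsv"],(8,40,120),(25,150,255)); m[:,:345]=0; m[:,440:]=0; m[:180]=0; m[280:]=0
for b in blobs(m,1500):
    r=rect(ray(c,b,0.012)); print("slab",r[0].round(3),np.round(r[1]),round(r[2],3)); 
    s=r[0]
bot.goto([s[0],s[1],0.33],down(0)); 
w=snap("wrist","w1"); R=np.array(w["R"]); print(R.round(2).tolist(), (-R.T@w["t"]).round(3), tool(), w["fx"],bot.current_clock())
E
```

```text
navy [322. 265.] [0.425 0.046] [70. 47.] -1.354
navy [267. 245.] [0.484 0.204] [106.  47.] -1.511
navy [319. 235.] [0.512 0.055] [106.  47.] 1.387
navy [276. 210.] [0.586 0.18 ] [106.  47.] 1.401
navy [270. 181.] [0.674 0.198] [70. 48.] -1.43
navy [320. 175.] [0.693 0.05 ] [105.  49.] -1.341
navy [373. 124.] [ 0.852 -0.11 ] [119.  51.] -0.012
navy [350. 122.] [ 0.853 -0.038] [119.  51.] -0.006
tray [0.529 0.345] [242.  95.] 0.014
slab [ 0.532 -0.162] [203. 201.] -1.362
[[1.0, -0.0, -0.0], [-0.0, -0.96, 0.29], [-0.0, -0.29, -0.96]] [ 0.531 -0.082  0.499] [ 0.53141893 -0.16337653  0.32950725] 367.72124763171627 1.9833
```

View pics/w1.png

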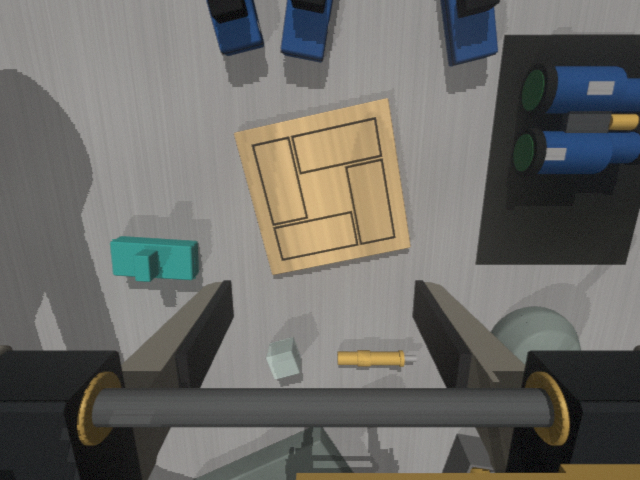

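The wrist view shows the slab sharply, its centre at about (322,185) with all four outlines clear. I'll measure the outlines from two opposite wrist yaws, because averaging them cancels any camera bias, and do the same for the tray.

```bash
cat >> h.py <<'E'
def psi_best(xy,z,yaw,avoid=None):
    best=None
    for k in (-2,-1,0,1,2):
        p=yaw+k*np.pi
        if abs(p)>2*np.pi: continue
        q=bot.inverse_kinematics([xy[0],xy[1],z],down(p))
        if q is not None and (best is None or abs(q[5])<best[0]): best=(abs(q[5]),p)
    return best[1]
def over(xy,psi,z):   # camera straight above xy
    ty=np.array([np.sin(psi),-np.cos(psi)])
    p=np.asarray(xy)+0.081*ty
    bot.goto([p[0],p[1],z],down(psi)); bot.hold(0.1)
def outlines(cam):
    g=cv2.cvtColor(cam["pixels"],cv2.COLOR_BGR2GRAY)
    wood=((cam["hsv"][...,1]>60)&(cam["hsv"][...,0]<28)&(g>100)).astype(np.uint8)*255
    out=[]
    for b in blobs(wood,800):pass
    cs,_=cv2.findContours(wood,cv2.RETR_CCOMP,cv2.CHAIN_APPROX_NONE)
    for c in cs:
        r=rect(ray(cam,c[:,0,:],0.012))
        if 98<r[1][0]<116 and 38<r[1][1]<56 and cv2.contourArea(c)>500: out.append(r)
    return out
E
python3 - <<'E'
from h import *
s=np.array([0.532,-0.162])
for yaw in (0.2,0.2+np.pi,0.2-np.pi):
    try:
        over(s,yaw,0.25)
        w=snap("wrist",f"s{yaw:.1f}"); print(yaw,bot.current_joints().round(2))
        for r in outlines(w): print(r[0].round(4),np.round(r[1],1),round(r[2],4))
    except bot.MotionError as e: print(yaw,e)
print(bot.current_clock())
E
```

```text
0.2 [-0.62  0.2   1.48  0.    1.46 -0.82]
[ 0.5203 -0.2224] [103.9  44.4] 0.2127
[ 0.5942 -0.1759] [104.   44.3] -1.3618
[ 0.4742 -0.1485] [104.2  44.3] -1.361
[ 0.5478 -0.1021] [104.5  44.1] 0.2116
[ 0.5201 -0.2224] [111.3  51.9] 0.2108
[ 0.5941 -0.1758] [111.5  51.8] -1.3627
[ 0.4738 -0.1487] [111.9  51.8] -1.3647
[ 0.548 -0.102] [111.5  51.6] 0.2003
3.3415926535897933 [-0.39 -0.    1.7  -0.    1.45  2.55]
[ 0.5479 -0.1021] [104.5  44.5] 0.2121
[ 0.4741 -0.1485] [104.4  44.8] -1.3609
[ 0.5941 -0.1763] [103.6  44.9] -1.3618
[ 0.5203 -0.2222] [104.5  44.8] 0.2087
[ 0.5479 -0.1019] [111.2  51.6] 0.2124
[ 0.4738 -0.1484] [110.9  51.1] -1.363
[ 0.5941 -0.176 ] [111.6  51.2] -1.3613
[ 0.5203 -0.2225] [111.2  51.2] 0.2003
-2.941592653589793 [-0.39 -0.    1.7  -0.    1.45  2.55]
[ 0.5479 -0.1022] [104.5  44.5] 0.2123
[ 0.4741 -0.1485] [104.5  44.8] -1.361
[ 0.5941 -0.1762] [103.6  44.8] -1.3618
[ 0.5203 -0.2222] [104.5  44.7] 0.2087
[ 0.5479 -0.1019] [111.2  51.6] 0.2138
[ 0.4737 -0.1484] [110.9  51.1] -1.363
[ 0.5941 -0.176 ] [111.5  51.2] -1.3619
[ 0.5202 -0.2224] [111.2  51.2] 0.2002
6.0417
```

The opposite views agree to about 0.2 mm, so bias is negligible. That puts the slab centre at (0.5341, -0.1622) with yaw 0.2105. Now the first long case.

```bash
cat >> h.py <<'E'
SC=np.array([0.5341,-0.1622]); SY=0.2105
rot2=lambda a: np.array([[np.cos(a),-np.sin(a)],[np.sin(a),np.cos(a)]])
OUT={k:(SC+rot2(SY)@np.array(p),SY+a) for k,p,a in (("a",(-.026,-.056),0),("b",(.056,-.026),np.pi/2),("c",(.026,.056),0),("d",(-.056,.026),np.pi/2))}
def seen(z=0.03):      # coarse list from the top camera
    c=snap("top"); return [r for r in (rect(ray(c,b,z)) for b in blobs(navy(c),60)) if r[0][0]<0.78]
def measure(xy,yaw,base=0.0,z=0.2):
    psi=psi_best(np.asarray(xy),z,yaw); 
    for _ in range(2):
        over(xy,psi,z); w=snap("wrist")
        L=[rect(ray(w,b,base+0.03)) for b in blobs(navy(w),600)]
        r=min(L,key=lambda r:np.hypot(*(r[0]-xy)))
        if np.hypot(*(r[0]-xy))<0.006: break
        xy,psi=r[0],psi_best(r[0],z,r[2])
    return r
def pick(xy,yaw,base=0.0):
    psi=psi_best(xy,0.1,yaw); bot.set_gripper(0.5)
    bot.goto([*xy,0.11+base],down(psi)); bot.line_to([*xy,0.034+base],max_speed=0.1)
    bot.set_gripper(0.0,30); bot.line_to([*xy,0.14+base],max_speed=0.2)
    o=bot.current_opening(); assert 0.17<o<0.27,o
    return o
def place(xy,yaw,floor):
    psi=psi_best(xy,0.1,yaw)
    bot.goto([*xy,0.14],down(psi)); bot.line_to([*xy,0.034+floor+0.015],max_speed=0.15)
    bot.line_to([*xy,0.034+floor+0.0008],max_speed=0.03); bot.hold(0.15)
    e=tool()-np.array([*xy,0.0348+floor]); f=np.array(bot.current_contact_force())
    bot.set_gripper(0.42); bot.line_to([*xy,0.13],max_speed=0.2)
    print("placed err",e.round(4),"F",f.round(1))
fmt=lambda r:(r[0].round(4),np.round(r[1],1),round(r[2],3))
E
python3 - <<'E'
from h import *
r=measure(np.array([.512,.055]),1.387); print(fmt(r))
print(pick(r[0],r[2])); place(*OUT["c"],0.012)
m=measure(*OUT["c"],base=0.012); print("got",fmt(m),"want",OUT["c"]); print(bot.current_clock())
snap("wrist","p1")
E
```

```text
(array([0.5146, 0.0557]), array([107.3,  47.7]), np.float64(1.387))
0.21588114332818445
placed err [-0. -0. -0.] F [-0.6 -0.  -3.2]
got (array([ 0.5469, -0.1034]), array([106.3,  47.3]), np.float64(0.211)) want (array([ 0.54782495, -0.10200344]), 0.2105)
17.05
```

View pics/p1.png

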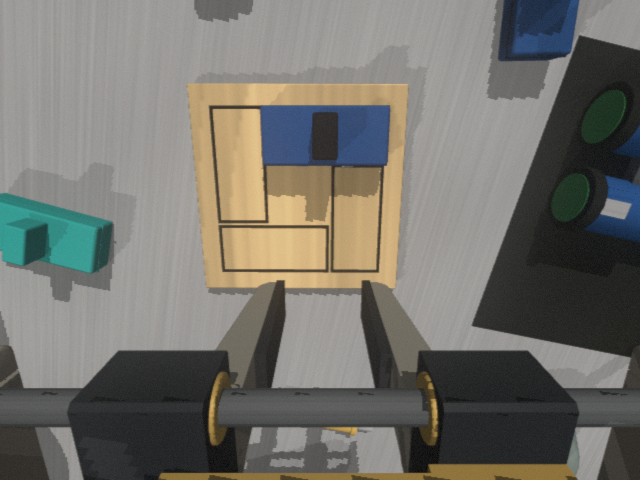

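The first case sits on outline C, at about (325,135) in the picture. The fit reads about 1.2 mm off on each of its own axes, although the grip centres it along its length. I'll check from the opposite yaw to tell bias from real error, and note the raw force.

Run:
```python
from h import *
xy,yaw=OUT["c"]
for psi in (yaw,yaw-np.pi):
    over(xy,psi,0.2); w=snap("wrist"); 
    L=[(rect(ray(w,b,0.042)),b) for b in blobs(navy(w),600)]
    r,b=min(L,key=lambda r:np.hypot(*(r[0][0]-xy)))
    d=rot2(-yaw)@(r[0]-xy); print("own-frame err mm",(d*1000).round(2),np.round(r[1],1),round(r[2],4),b.min(0),b.max(0))
    print("cam xy-target",((-np.array(w["R"]).T@w["t"])[:2]-xy).round(4))
    x0,y0=b.min(0);
    print("hsv across left",w["hsv"][(y0+b.max(0)[1])//2,x0-4:x0+5].tolist())
    v=(x0+25); print("hsv across top",w["hsv"][y0-5:y0+5,v].tolist())
```

```text
own-frame err mm [-1.18 -1.21] [106.5  46.6] 0.2109 [259 103] [386 160]
cam xy-target [-0.0012  0.0005]
hsv across left [[18, 96, 225], [19, 99, 222], [19, 100, 221], [18, 98, 211], [17, 57, 143], [111, 70, 106], [111, 117, 116], [110, 121, 122], [109, 122, 123]]
hsv across top [[18, 100, 203], [19, 100, 203], [18, 98, 200], [18, 69, 160], [112, 84, 125], [109, 129, 128], [110, 138, 129], [110, 136, 126], [108, 132, 129], [110, 132, 129]]
own-frame err mm [-1.09 -1.56] [106.1  48.1] 0.2107 [260  99] [386 158]
cam xy-target [-0.0006 -0.0022]
hsv across left [[18, 96, 193], [17, 95, 188], [18, 93, 183], [15, 44, 128], [112, 81, 110], [110, 116, 127], [109, 129, 132], [110, 135, 134], [109, 132, 133]]
hsv across top [[18, 97, 147], [18, 97, 145], [17, 94, 120], [15, 57, 71], [100, 14, 53], [112, 92, 86], [110, 115, 104], [108, 130, 122], [110, 136, 135], [109, 138, 133]]
```

Both views agree, so the roughly 1.2 mm offset is real. It fits a fixed camera-to-robot shift of about (-1.0, -0.8) mm. I'll correct for that by regrasping the case, which also tests the idea.

```bash
cat >> h.py <<'E'
def navy(cam):
    m=cv2.inRange(cam["hsv"],(100,65,40),(125,255,255))
    return cv2.morphologyEx(m,cv2.MORPH_CLOSE,np.ones((3,3)))
D=np.array([-.0010,-.0008])
def own(r,T): return (rot2(-T[1])@(r[0]-T[0])*1000).round(2), np.round(r[1],1), round(np.degrees((r[2]-T[1]+np.pi/2)%np.pi-np.pi/2),2)
E
python3 - <<'E'
from h import *
T=OUT["c"]
m=measure(*T,base=.012); print("before",own(m,T))
pick(m[0]-D,m[2],.012); place(T[0]-D,T[1],.012)
m=measure(*T,base=.012); print("after",own(m,T))
for r in seen(): print(fmt(r))
print(bot.current_clock())
E
```

```text
before (array([-1.1, -1.4]), array([107.3,  48.3]), np.float64(0.01))
placed err [-0.  0. -0.] F [-1.2 -0.1 -3.2]
after (array([-0.24, -0.1 ]), array([108.,  48.]), np.float64(0.05))
(array([0.4247, 0.0456]), array([74.3, 49.3]), np.float64(-1.347))
(array([0.4843, 0.2049]), array([110. ,  49.1]), np.float64(-1.518))
(array([ 0.552 , -0.1019]), array([96.3, 49.8]), np.float64(0.213))
(array([0.5869, 0.1801]), array([109.6,  49.8]), np.float64(1.41))
(array([0.6739, 0.1981]), array([74.6, 51.4]), np.float64(-1.44))
(array([0.6928, 0.0504]), array([107.9,  51.6]), np.float64(-1.335))
29.8667
```

The error is now under 0.3 mm, so the shift is right. On to the other three long cases.

```bash
sed -i 's/^D=.*/D=np.array([-.0012,-.0009])/' h.py
python3 - <<'E'
from h import *
for k in "bda":
    T=OUT[k]
    L=[r for r in seen() if r[1][0]>98 and np.hypot(*(r[0]-SC))>0.15]
    r=min(L,key=lambda r:np.hypot(*(r[0]-SC)))
    m=measure(r[0],r[2]); print(k,fmt(m)); assert 103<m[1][0]<114
    pick(m[0]-D,m[2]); place(T[0]-D,T[1],.012)
    m=measure(*T,base=.012); print("  after",own(m,T),bot.current_clock())
for j in OUT: print(j,own(measure(*OUT[j],base=.012),OUT[j]))
over(SC,SY,0.25); snap("wrist","p2"); print(bot.current_clock())
for r in seen(): print(fmt(r))
E
```

```text
b (array([0.6969, 0.0513]), array([108.3,  48.9]), np.float64(-1.342))
placed err [-0.     -0.     -0.0001] F [ 0.1  0.5 -3.2]
  after (array([26.47, 29.63]), array([159.4, 107.3]), np.float64(0.15)) 39.275
d (array([0.5894, 0.1814]), array([108.3,  48.5]), np.float64(1.409))
placed err [0. 0. 0.] F [ 0.6 -0.4 -1.9]
  after (array([-25.56, -53.63]), array([159.5, 153.6]), np.float64(0.05)) 49.6917
a (array([0.4867, 0.206 ]), array([108.2,  47.7]), np.float64(-1.519))
placed err [ 0.  0. -0.] F [ 0.9  0.6 -3.3]
  after (array([25.97, 56.42]), array([159.1, 158.5]), np.float64(0.08)) 59.9083
a (array([25.95, 55.09]), array([159.2, 156.9]), np.float64(0.01))
b (array([26.56, 55.71]), array([159.5, 158.7]), np.float64(-0.01))
c (array([-26.06, -55.3 ]), array([159.6, 159.1]), np.float64(89.98))
d (array([-25.48, -54.24]), array([159.6, 155. ]), np.float64(0.02))
68.325
(array([0.4248, 0.0457]), array([74.3, 49.1]), np.float64(-1.347))
(array([ 0.5323, -0.1624]), array([161.4, 160.1]), np.float64(-1.36))
(array([0.6739, 0.1982]), array([74.4, 51.4]), np.float64(-1.439))
```

View pics/p2.png

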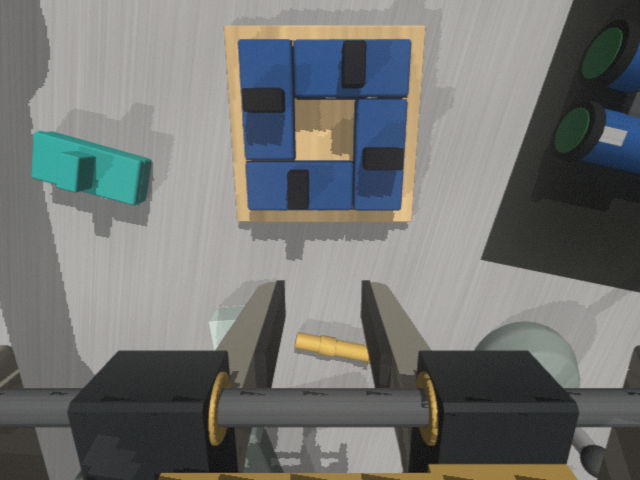

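The pinwheel is neat: the four cases fill (240–410, 40–210), the gaps show, and the block's centre is within 1 mm of the slab's. The merged-blob "after" figures are just neighbouring cases running together. Now the tray and the short cases.

Run:
```python
from h import *
psi=psi_best(np.array([.53,.345]),.3,0.014)
over([.53,.345],psi,0.3); w=snap("wrist","t1")
for b in blobs(orange(w),2000):
    P=ray(w,b,.025); print(fmt(rect(P)))
    # side walls: outer top edges at mid-length
    for s in (1,-1):
        Q=np.array([p for p in P if .45<p[0]<.60 and s*(p[1]-.345)>.04]); 
        Q=Q[s*(Q[:,1]-np.median(Q[:,1]))>-.003]; f=np.polyfit(Q[:,0],Q[:,1],1); print(s,len(Q),"yaw",f[0].round(4),"y at .53",np.polyval(f,.53).round(4))
print(bot.current_clock(),psi)
```

```text
(array([0.5325, 0.349 ]), array([246.4,  98.9]), np.float64(0.013))
1 134 yaw 0.0208 y at .53 0.3978
-1 126 yaw 0.0129 y at .53 0.2995
70.3667 -6.269185307179586
```

View pics/t1.png

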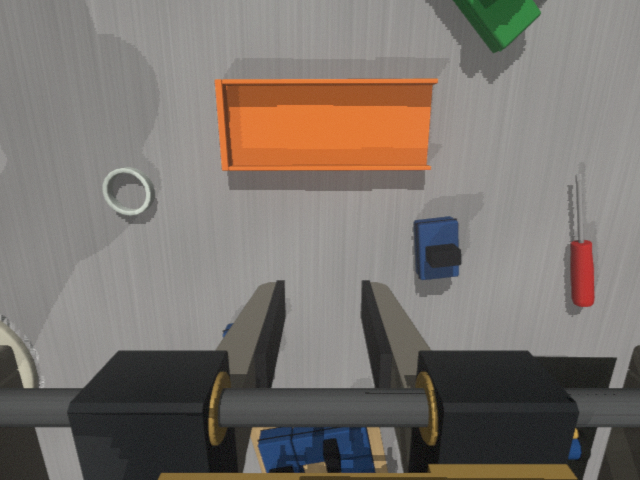

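The tray is clear: its stop is at the left (column ~223), its centre is about (0.532, 0.349) and its yaw about 0.016. Now I'll place the shorts, pushing each to contact by force.

```bash
cat >> h.py <<'E'
TC=np.array([.532,.3487]); TY=.016; tx=np.array([np.cos(TY),np.sin(TY)])
def tray_put(i,fmax=6.0):
    x0=-.117+.025+.050*i+.007
    p=TC+x0*tx-D; psi=psi_best(p,.1,TY+np.pi/2)
    bot.goto([*p,.15],down(psi)); bot.line_to([*p,.055],max_speed=.15)
    z=.034+.005+.0005; bot.line_to([*p,z],max_speed=.03); bot.hold(.2)
    f0=np.array(bot.current_contact_force()); s=0; f=0
    while s<.014 and f<fmax:
        s+=.0005; q=p-s*tx; bot.line_to([*q,z],max_speed=.02)
        f=(np.array(bot.current_contact_force())-f0)[:2]@tx
    print("contact after",round(s*1000,1),"mm F",round(f,1), "Fz0",f0[2].round(1))
    bot.set_gripper(.42); q=tool()[:2]; bot.line_to([*q,.15],max_speed=.2)
def grab_short(i):
    L=[r for r in seen() if r[1][0]<85 and r[0][1]<.28]
    r=min(L,key=lambda r:r[0][1])
    m=measure(r[0],r[2]); print(fmt(m)); assert 68<m[1][0]<80
    pick(m[0]-D,m[2])
E
python3 - <<'E'
from h import *
grab_short(0); tray_put(0)
x=TC+(-.117+.025)*tx
over(x,psi_best(x,.2,TY),.2); w=snap("wrist","t2")
for b in blobs(navy(w),800): print(fmt(rect(ray(w,b,.035))))
print(bot.current_clock())
E
```

```text
(array([0.4272, 0.0462]), array([73.6, 49. ]), np.float64(-1.36))
contact after 8.0 mm F 6.6 Fz0 -1.4
(array([0.6653, 0.2066]), array([82. , 60.7]), np.float64(-1.442))
(array([0.441 , 0.3478]), array([73.1, 47.9]), np.float64(-1.554))
85.0
```

View pics/t2.png

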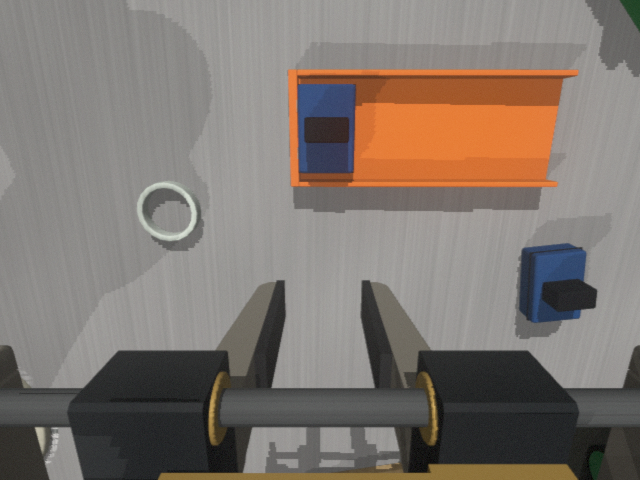

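The first short sits against the stop at about (327,128), and the 6.6 N contact came where predicted. Next, the second.

Run:
```python
from h import *
grab_short(1); tray_put(1)
x=TC+(-.117+.05)*tx
over(x,psi_best(x,.16,TY),.16); w=snap("wrist")
for b in blobs(navy(w),800): print(fmt(rect(ray(w,b,.035))))
cv2.imwrite("pics/t3.png",cv2.resize(w["pixels"][40:250,240:520],None,fx=2.5,fy=2.5,interpolation=cv2.INTER_CUBIC))
over(SC,SY,0.25); w=snap("wrist","p3")
for b in blobs(navy(w),800): print(fmt(rect(ray(w,b,.042))))
for r in seen(): print(fmt(r))
print(bot.current_clock())
```

```text
(array([0.6779, 0.1991]), array([74. , 48.6]), np.float64(-1.428))
contact after 9.5 mm F 6.3 Fz0 -0.1
(array([0.4662, 0.3483]), array([98.1, 72.4]), np.float64(0.017))
(array([ 0.8237, -0.1108]), array([65.7, 51.8]), np.float64(-0.008))
(array([ 0.5339, -0.1613]), array([159.3, 159.2]), np.float64(-1.359))
(array([0.4633, 0.3478]), array([93.9, 73.2]), np.float64(-0.003))
(array([ 0.5321, -0.1623]), array([161.5, 160.1]), np.float64(-1.363))
102.75
```

View pics/t3.png

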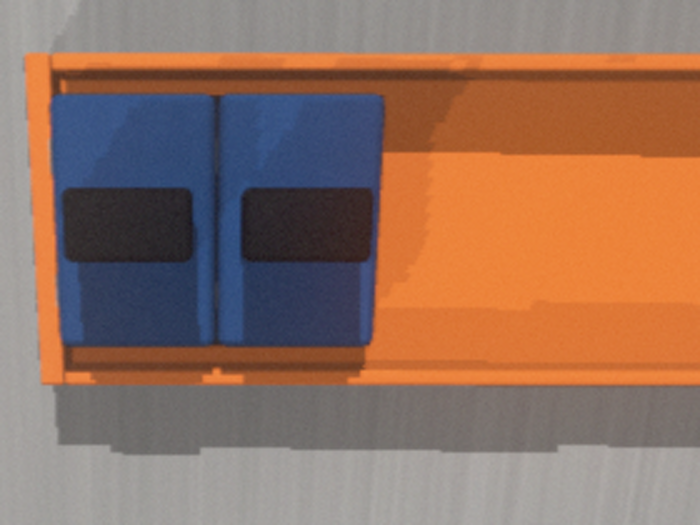

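View pics/p3.png

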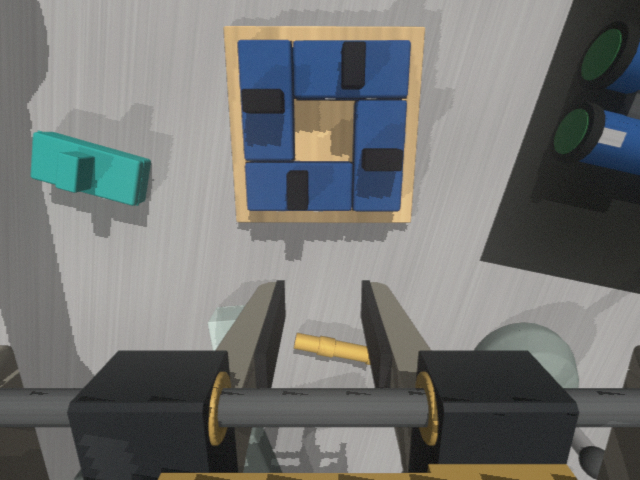

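Both shorts stand crosswise, with the seam at column ~216 in the crop and a total width that fits butted cases. The slab layer is undisturbed. The seam could still hide a fraction of a millimetre, so I'll nudge the row with closed fingers against the open side.

Run:
```python
from h import *
bot.set_gripper(0.0,20)
p=TC+(-.117+.100+.010+.010)*tx-D; psi=psi_best(p,.1,TY+np.pi/2)
bot.goto([*p,.15],down(psi)); bot.line_to([*p,.022],max_speed=.12); bot.hold(.2)
f0=np.array(bot.current_contact_force()); s=0;f=0;log=[]
while s<.016 and f<12:
    s+=.0004; bot.line_to([*(p-s*tx),.022],max_speed=.02)
    f=(np.array(bot.current_contact_force())-f0)[:2]@tx; log.append((round(s*1e3,1),round(f,1)))
print(log[-8:], (tool()[:2]+D-TC)@tx)
bot.line_to([*p,.022],max_speed=.05); bot.line_to([*p,.15],max_speed=.2)
x=TC+(-.117+.05)*tx; over(x,psi_best(x,.16,TY),.16); w=snap("wrist")
for b in blobs(navy(w),800): print(fmt(rect(ray(w,b,.035))))
cv2.imwrite("pics/t4.png",cv2.resize(w["pixels"][40:250,240:520],None,fx=2.5,fy=2.5,interpolation=cv2.INTER_CUBIC))
bot.goto([.35,-.1,.4],down(0))
snap("scene","f"); print(bot.current_clock())
```

```text
[(11.6, np.float64(7.4)), (12.0, np.float64(8.8)), (12.4, np.float64(9.1)), (12.8, np.float64(10.2)), (13.2, np.float64(11.3)), (13.6, np.float64(11.7)), (14.0, np.float64(11.9)), (14.4, np.float64(12.4))] -0.006402684299615611
(array([0.4661, 0.3483]), array([98.3, 72.4]), np.float64(0.017))
120.4167
```

View pics/t4.png

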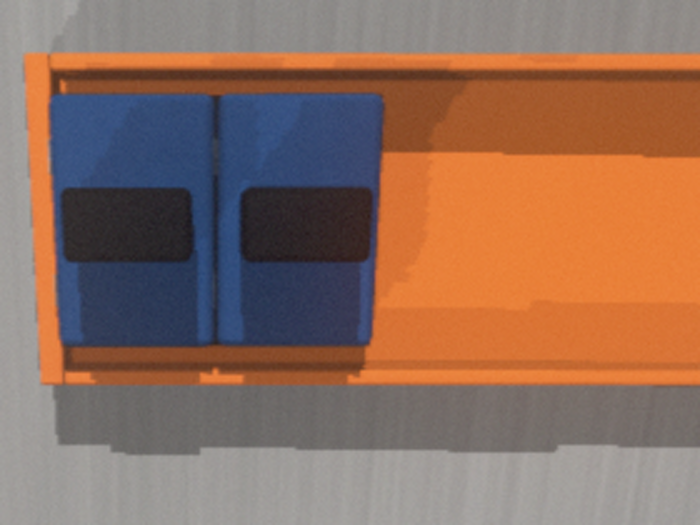

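View pics/f.png

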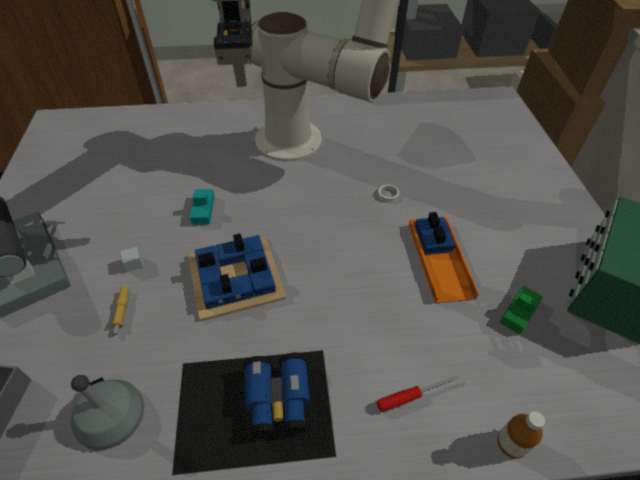

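The fingers stalled exactly where a tight 100 mm row ends, and the row's measured width didn't change (98.1 → 98.3 mm). The final scene shows all six cases in place, with the prism (131,255) and spindle (121,310) where they were. Handing in.

Run:
```python
from h import *
for r in seen(): print(fmt(r))
bot.job_done(); print(bot.current_clock())
```

```text
(array([0.4635, 0.3485]), array([94.5, 73.3]), np.float64(0.01))
(array([ 0.5321, -0.1624]), array([161.7, 160.1]), np.float64(-1.363))
the job is handed in; nothing more can be done
the job is handed in; nothing more can be done
```

All six cases are placed and the job is handed in at about 120 s on the robot's clock. The four long cases stand upright on the four outlines, and both short cases (only two were present) stand crosswise in the tray.

**Slab:** I first found the camera and robot frames about 1.3 mm apart. I corrected for that and re-placed the first case, which then sat within 0.3 mm of its outline. The other three were only checked as a block, because neighbouring cases merged in the colour mask. The block measured 159 x 159 mm, about 1 mm or less off the slab's centre. The true size is 162 mm, and the mask reads about 2 mm small. The gaps looked even.

**Tray:** The first short was pushed against the stop with 6.6 N, and the second against the first with 6.3 N. A last push of 12 N on the open end did not change the row's measured width (98.1 then 98.3 mm). A thin dark seam shows between the two cases, which I take to be their rounded edges. The second case made contact 1.5 mm later than I expected, probably because it was gripped slightly off-centre.

**Everything else:** I saw no case knocked out of place. In the last picture the prism, spindle and green and turquoise look-alikes were where they started.

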